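# Fit the kitchen paper roll's sprung spindle into its stand

## Robot

A 6-joint arm with a two-finger parallel gripper is mounted at the origin on the work surface. World frame = base frame: x ahead of the robot, y to its left, z up, the work surface at z = 0. Lengths are in m, angles in rad, forces in N, time in s.
With the tool pointing down it reaches from about 0.25 to 0.775 m from the base axis. Payload 8.9 kg.
Tool frame: the origin (TCP) lies midway between the tips of the shut fingers; the grasp point (between the pads) lies 19 mm behind it; z points along the fingers, y is the line along which they close (so a half turn about z gives the same grasp; the last joint's range is limited). The gripper opens to 85 mm and grips with 20 to 120 N. Pads are 22 mm wide; open, the fingers measure 114 mm over their backs; the gripper's body (76 mm by 85 mm) begins 54 mm behind the grasp point. The pads swing forward as they close: fully open they stand 13 mm farther back than shut.
Start: joints at [1.123, 0.291, -0.153, 1.127, 0, 1.431], TCP at [0.16, 0.5, 0.231] pointing down, gripper open.
Joint ranges: [-2.52, 2.52], [-0.91, 1.74], [-1.3, 1.37], [-1.96, 2.02], [-1.52, 1.47], [-3.14, 3.14]. Speed limits (rad/s): [2.22, 2.22, 2.79, 3.14, 3.14, 3.14].

## Interface

Orientations are given as a unit quaternion [w, x, y, z].
In Python, from workcell import read_state, camera, calibration, close_job gives the robot as it stands.
- The arm moves only by the tool jog_arm, never from a script. Its argument "targets" is a list of rows, each a list of 7 numbers: the gripper command: -1 is shut, 1 is fully open, values between are in proportion, then the shift along the tool's x, y, z in m, then the turn, a rotation vector about the tool's x, y, z in rad. A call has 1 to 5 rows; each row is the pose to reach, as a shift and turn from the pose commanded when the call began, along the tool's axes at that moment; what a row does not reach only later rows make up. A row lasts 1/8 s, in which the tool goes at most 62.5 mm and 10.7 degrees, less where a joint would pass 70% of its speed; a pose out of reach is approached as far as the arm can. A call with a gripper value outside its range is refused whole. The fingers move at their own pace and stop on an object; "newtons" is the grip in N (left out, the last holds). Time passes only in rows, so rows that repeat a pose let the fingers close. It gives the time, the measured TCP pose, the force, the opening and the grip force at its end, in the units of the state.
- read_state(): the state, without advancing time (a new reading comes with each control period).
- camera(name): name is "scene" or "top" or "wrist"; returns the picture (420x560x3 uint8, red, green, blue); there is no depth.
- calibration(name): a dict with "fov_y" (degrees; the focal length in pixels is half the picture's height over the tangent of half this angle, whatever the lens; pixels are square), "cx", "cy" (the principal point, pixels), "world_from_camera" (4x4, takes a point from camera to world coordinates). Camera axes: x right, y up, looking along -z (the intrinsics and any distortion apply to the point x, -y, -z); pixel columns grow to the right and rows downward; lengths in m; the calibration is good to about 2 mm. A picture is of the moment at which its call begins: read the wrist's pose just before it. calibration takes no time and is no camera call; for the wrist camera it gives the pose at the moment of the call.
- close_job(): hands the job in; it is judged then, once.
The state is a dict: "time": time; "joints": joint angles; "joint_velocities": joint speeds; "joint_efforts": joint torques, N m; "eef_pos": TCP position; "ee_rot": TCP orientation; "contact_force": force on the tool from outside, world axes, zero at the start; "torque": the same for the moment, N m; "opening": opening from 0.0 (shut) to 1.0 (fully open); "grasp_force": force on a finger pad.
Only numpy, scipy, OpenCV 4.12 (cv2) and the standard library are available. Lean on these libraries where they do the work, as an engineer would, in place of code of your own. Each camera call takes 0.05 s, during which the arm holds its last target. There are 200 camera calls.

## Task

Load the lying paper roll into the roll stand: push its sprung pin in so that the spindle fits between the two uprights, and let it spring out so that each pin sits fully home in a cup, either way round, then let go. Work gently: never force the held roll or your gripper against the stand with more than 15 N, and leave the other things on the table where they are.

Things in the scene. Friction and masses are not known exactly. Their poses are not given: they have to be found in the camera images.
- roll: White paper roll, 46 mm across, 144 mm long, firm on its sprung spindle, lying on the table, about 0.24 kg; it can roll. Origin on its axis at mid length, 23 mm up as it lies; y runs along the axis to the sprung pin. Beyond the paper at each end is a grey collar, 24 mm across, 8 mm long; the collars' outer faces (shoulders) are 80 mm either side of the origin. Gripping the paper is fine.
- sprung_tip (a point): Tip of the sprung steel pin: round-ended, 10 mm across, stands 25 mm out of the shoulder at +y when fully out, so its tip is on the axis 105 mm from the roll's origin.
- fixed_tip (a point): Tip of the rigid grey pin: round-ended, 10 mm across, stands 9 mm out of the shoulder at -y, so its tip is on the axis 89 mm from the roll's origin.
- plunger (a joint): How far the sprung pin is pushed into the spindle: 0 fully out, at most 0.024 m (hard stop, 1 mm of pin still out). Its spring starts at 4 N and rises 0.2 N per mm, to about 9 N at the stop; a damper slows it (50 N per m/s).
- stand: Roll stand fixed to the table: wooden base 110 x 236 x 12 mm, two aluminium uprights 44 mm wide, 16 mm thick, tops 100 mm above the table. Origin under the base's centre, z up, y from right to left upright. Inner faces at y = +86.5 and -86.5 mm, each with the same cup: a blind round hole 11 mm across, 10 mm deep, edge bevelled 2 mm, centre 80 mm above the table. Either pin fits.
- mouth_left (a point): Centre of the mouth of the cup in the stand's left (+y) upright, in the plane of its inner face. To get the level spindle in, it must be shortened until at most 4 mm remain between the sprung pin's shoulder and this face (if the sprung pin goes here).
- mouth_right (a point): Centre of the mouth of the cup in the stand's right (-y) upright, in the plane of its inner face. The same 4 mm holds if the sprung pin goes here.
- floor_left (a point): Centre of the floor of the left cup, 10 mm inside the upright. With the spindle home, the rigid pin's shoulder is against its upright and the sprung pin's tip is on its cup's floor, still pushed in 2 mm.
- floor_right (a point): Centre of the floor of the right cup, 10 mm inside the upright
- jar: small amber glass jar with steel lid, 48 mm across, 75 mm tall, standing between the work areas; origin under its centre. Leave it where it is.
- can: food can, 66 mm across, 70 mm tall; origin under its centre. Leave it where it is.
- bowl: white bowl, 150 mm across the rim, 65 mm tall; origin under its centre. Leave it where it is.
- oil: green glass oil bottle, 68 mm across, 220 mm tall; origin under its centre. Leave it where it is.
- brush: white pastry brush lying flat, 200 mm long; origin at mid length. Leave it where it is.
- spare_roll: spare paper roll standing on end, 48 mm across, 150 mm tall, no spindle in it; origin under its centre. Leave it where it is.
- pepper: dark wooden pepper pot with steel cap, 44 mm across, 90 mm tall, standing between the work areas; origin under its centre. Leave it where it is.
Things that resemble listed ones, but are neither listed nor needed, are in the scene too. What is shaped like the roll but brown, orange or purple is not meant.

How it is judged:
By the outcome, as a careful person would: the job done as asked, in the order asked, and still so for the second after the job is handed in, with the robot touching nothing.
It also fails if it takes over 67 s, if anything falls off the work surface, if the arm or the gripper's body presses on something with over 40 N, if the wrist force passes 120 N, or if a joint passes its speed limit or range.

## Working session

There is one attempt and no reset: what is moved stays moved. The work goes in short steps, Python scripts to look and compute and a tool call to move; the robot and the scene stay as the last step left them, time stands still between calls to the robot, and variables do not carry over. Pictures are saved under pics/ and viewed, at most 10 in all, crops included, and the job is handed in when it is done.

Besides the shell and the picture viewer there is one more tool, called as name(argument=value, ...), one argument or row to a line, values as JSON. jog_arm: Moves the arm, as the interface text tells. Its arguments: {"type":"object","properties":{"targets":{"type":"array","items":{"type":"array","items":{"type":"number"}}},"newtons":{"type":"number"}},"required":["targets"]}

```bash
mkdir -p pics
python3 - <<'E'
from workcell import *
import cv2
s=read_state();print({k:(v if not hasattr(v,'round') else v) for k,v in s.items()})
for n in("scene","top"):
    c=calibration(n);print(n,c)
    cv2.imwrite(f"pics/{n}0.png",camera(n)[:,:,::-1])
print(calibration("wrist"))
E
```

```text
{'time': 0.0, 'joints': array([ 1.12268768e+00,  2.91249834e-01, -1.54119197e-01,  1.12671586e+00,
       -9.88115423e-06,  1.43149631e+00]), 'joint_velocities': array([ 0.00037991,  0.00213308, -0.00023736, -0.00072878,  0.00053781,
       -0.00088605]), 'joint_efforts': array([-5.60754888e-04, -5.37139392e+01,  3.31368935e+01,  1.59845460e-02,
       -8.79294862e-05, -5.22075226e-06]), 'eef_pos': array([0.15936674, 0.49976484, 0.23075079]), 'ee_rot': array([-1.81790095e-04,  1.53791494e-01,  9.88103113e-01, -6.18121309e-04]), 'contact_force': array([-0.40183742,  0.15890477, -0.2679583 ]), 'torque': array([ 0.00414836,  0.0276266 , -0.01645796]), 'grasp_force': 0.0, 'opening': 1.001686852399554}
scene {'fov_y': 52.43898118147937, 'cx': 274.3761024734889, 'cy': 205.01294718321887, 'world_from_camera': array([[-0.79514051, -0.34101167,  0.50146048,  1.02359688],
       [ 0.60638382, -0.45676631,  0.65089415,  0.72658612],
       [ 0.00708775,  0.82162983,  0.56997736,  0.70548404],
       [ 0.        ,  0.        ,  0.        ,  1.        ]])}
top {'fov_y': 53.506338859755616, 'cx': 275.768731384748, 'cy': 203.09556736491194, 'world_from_camera': array([[-2.07465703e-02,  9.97261829e-01, -7.09818566e-02,
         4.27325636e-01],
       [-9.99781798e-01, -2.08671858e-02, -9.58054257e-04,
         1.25815491e-02],
       [-2.43662253e-03,  7.09464919e-02,  9.97477147e-01,
         1.14130569e+00],
       [ 0.00000000e+00,  0.00000000e+00,  0.00000000e+00,
         1.00000000e+00]])}
{'fov_y': 59.153361869845426, 'cx': 284.54065205228886, 'cy': 212.05148018521086, 'world_from_camera': array([[ 0.30225552, -0.90375838, -0.3030881 ,  0.08190315],
       [ 0.95322584,  0.28608621,  0.09754576,  0.52507192],
       [-0.00144847, -0.31839515,  0.94795698,  0.37372621],
       [ 0.        ,  0.        ,  0.        ,  1.        ]])}
```

View pics/top0.png

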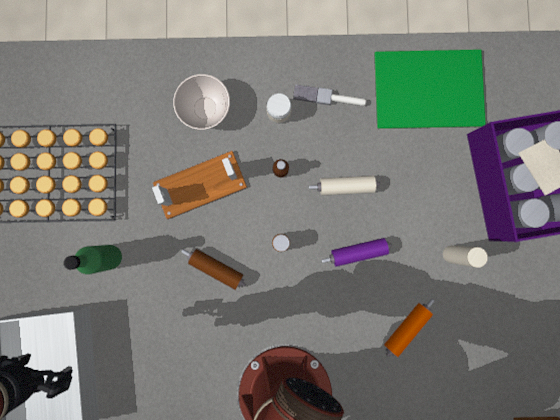

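View pics/scene0.png

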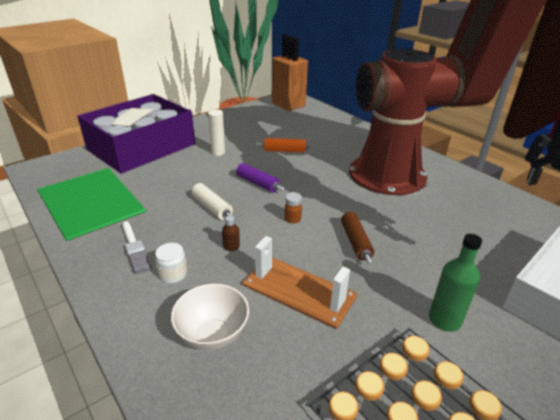

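The lying rolls are white (348,186), purple (358,252), brown (215,268) and orange (408,328). The spare white roll stands at (465,256). The wanted one is the white lying roll at (348,186), with its pin pointing image-left at (309,187). The stand is at (198,185), with uprights at about (159,194) and (229,165). I'll check both in one close crop.

```bash
cat > h.py <<'E'
import numpy as np, cv2
from workcell import *
def K(c): 
    f=210/np.tan(np.radians(c["fov_y"]/2)); return f
def px2w(c,uv,z):
    uv=np.atleast_2d(uv).astype(float); f=K(c); T=c["world_from_camera"]
    d=np.c_[(uv[:,0]-c["cx"])/f,-(uv[:,1]-c["cy"])/f,-np.ones(len(uv))]@T[:3,:3].T
    o=T[:3,3]; z=np.broadcast_to(z,len(uv)); return o+d*((z-o[2])/d[:,2])[:,None]
def w2px(c,p):
    p=np.atleast_2d(p); T=c["world_from_camera"]; q=(p-T[:3,3])@T[:3,:3]
    f=K(c); return np.c_[c["cx"]+f*q[:,0]/-q[:,2], c["cy"]-f*q[:,1]/-q[:,2]]
E
python3 - <<'E'
from h import *
im=cv2.imread("pics/top0.png")[145:225,145:385]
cv2.imwrite("pics/crop.png",cv2.resize(im,None,fx=3.33,fy=3.33,interpolation=cv2.INTER_CUBIC))
c=calibration("top")
print(px2w(c,[[309,187],[376,184],[348,186]],[.023,.023,.023]).round(3))
print(px2w(c,[[159,194],[229,165]],.1).round(3))
s=calibration("scene")
print(px2w(s,[[264,243],[342,273]],.1).round(3))
print(px2w(s,[[228,215],[210,202]],.023).round(3))
E
```

```text
[[ 0.549 -0.077  0.023]
 [ 0.553 -0.258  0.023]
 [ 0.549 -0.182  0.023]]
[[0.53  0.306 0.1  ]
 [0.6   0.13  0.1  ]]
[[0.598 0.138 0.1  ]
 [0.528 0.31  0.1  ]]
[[ 0.553 -0.09   0.023]
 [ 0.56  -0.174  0.023]]
```

View pics/crop.png

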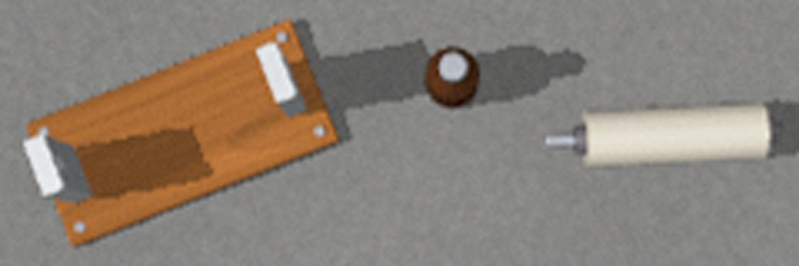

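The crop shows the white roll with its paper from (585,139) to (770,131) and its steel pin tip at (545,141). The stand's upright tops are at (44,165) and (276,72), and the pepper pot stands between stand and roll at (452,75). In world coordinates the roll origin is about (0.551, -0.183), its axis yaw about 92°, and tip to far paper end measures 181 mm against an expected 177 mm.

```bash
cat >> h.py <<'E'
from scipy.spatial.transform import Rotation as R
def pose():
    s=read_state(); return np.array(s["eef_pos"]), R.from_quat(np.roll(s["ee_rot"],-1))
def down(yaw): # tool down, tool x at yaw (deg)
    a=np.radians(yaw); x=[np.cos(a),np.sin(a),0]; y=[np.sin(a),-np.cos(a),0]
    return R.from_matrix(np.c_[x,y,[0,0,-1]])
def delta(p,yaw,start=None):
    p0,r0=start or pose(); d=r0.inv().apply(np.array(p)-p0); w=(r0.inv()*down(yaw)).as_rotvec()
    return np.r_[d,w].round(4)
def yaw(): return np.degrees(np.arctan2(*pose()[1].as_matrix()[[1,0],0]))
E
python3 -c "
from h import *
print(delta([.40,.08,.23],127),delta([.55,-.183,.2],92))"
```

```text
[-3.568e-01 -3.268e-01  1.100e-03 -1.100e-03  2.000e-04  6.162e-01] [-5.7970e-01 -5.3180e-01  3.1300e-02 -1.1000e-03  6.0000e-04  1.2271e+00]
```

jog_arm(
  targets=[
    [1,-0.58,-0.532,0.0,0,0,1.227],
    [1,-0.58,-0.532,0.0,0,0,1.227],
    [1,-0.58,-0.532,0.0,0,0,1.227],
    [1,-0.58,-0.532,0.0,0,0,1.227],
    [1,-0.58,-0.532,0.0,0,0,1.227],
  ],
)

```text
time: 0.72
eef_pos: [0.3153, 0.2272, 0.2313]
ee_rot: [0.0, 0.586, 0.81, 0.0]
contact_force: [0.7, 1.0, 0.4]
opening: 1.002
grasp_force: 0.0
```

jog_arm(
  targets=[
    [1,-0.463,0.094,0.03,0,0,0.285],
    [1,-0.463,0.094,0.03,0,0,0.285],
    [1,-0.463,0.094,0.03,0,0,0.285],
    [1,-0.463,0.094,0.03,0,0,0.285],
    [1,-0.463,0.094,0.03,0,0,0.285],
  ],
)

```text
time: 1.35
eef_pos: [0.4716, -0.043, 0.2113]
ee_rot: [-0.0, 0.693, 0.721, 0.0]
contact_force: [0.4, 0.4, 0.3]
opening: 0.998
grasp_force: 0.0
```

```bash
python3 -c "
from h import *
print(pose()[0],yaw(),delta([.55,-.183,.2],92))"
```

```text
[ 0.47162359 -0.04303959  0.21128695] 92.23722027430843 [-1.429e-01  7.290e-02  1.130e-02  1.000e-04 -2.000e-04  4.100e-03]
```

jog_arm(
  targets=[
    [1,-0.143,0.073,0.011,0,0,0],
    [1,-0.143,0.073,0.011,0,0,0],
    [1,-0.143,0.073,0.011,0,0,0],
    [1,-0.143,0.073,0.011,0,0,0],
    [1,-0.143,0.073,0.011,0,0,0],
  ],
)

```text
time: 1.98
eef_pos: [0.5489, -0.1803, 0.2001]
ee_rot: [-0.001, 0.693, 0.721, -0.0]
contact_force: [-0.2, -0.2, -0.7]
opening: 0.997
grasp_force: 0.0
```

Run:
```python
from h import *
import pickle
print(pose()[0],yaw())
c=calibration("wrist"); im=camera("wrist")[:,:,::-1]; cv2.imwrite("pics/w1.png",im); pickle.dump(c,open("w1.pkl","wb"))
```

```text
[ 0.54892273 -0.18026341  0.20010896] 92.26248875511256
```

View pics/w1.png

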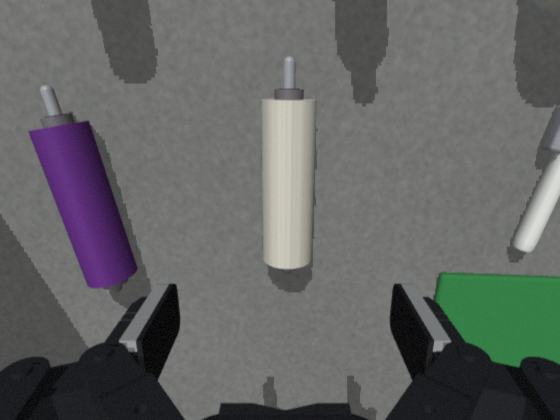

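The picture shows the white roll with its pin tip at (290,57), shoulder at (289,90), paper from (289,100) to about (288,266), and silhouette edges at 263/316 (near) and 264/312 (far). The purple roll is at the left and stays out of the way.

Run:
```python
from h import *
import pickle
c=pickle.load(open("w1.pkl","rb"))
p=px2w(c,[[290,58],[289.3,90],[289.5,100],[288,262]],[.024,.030,.030,.015]);print(p.round(4))
q=px2w(c,[[290,60],[288,250]],.023); d=q[0]-q[1]; print("yaw",np.degrees(np.arctan2(d[1],d[0])))
u=d[:2]/np.linalg.norm(d[:2])
o=p[:3,:2]-np.outer([105,80,72],u)/1000;print(o.round(4),p[3,:2]+.072*u)
```

```text
[[ 0.5494 -0.0755  0.024 ]
 [ 0.5499 -0.0997  0.03  ]
 [ 0.5504 -0.1074  0.03  ]
 [ 0.556  -0.2597  0.015 ]]
yaw 91.98251993408265
[[ 0.553  -0.1804]
 [ 0.5526 -0.1797]
 [ 0.5529 -0.1793]] [ 0.55352216 -0.1877203 ]
```

jog_arm(
  targets=[
    [1,0,0.004,0.06,0,0,0.005],
    [1,0,0.004,0.12,0,0,0.005],
    [1,0,0.004,0.165,0,0,0.005],
    [1,0,0.004,0.193,0,0,0.005],
    [1,0,0.004,0.193,0,0,0.005],
  ],
  newtons=40,
)

```text
time: 2.65
eef_pos: [0.5518, -0.1789, 0.0062]
ee_rot: [-0.002, 0.694, 0.72, -0.001]
contact_force: [0.1, 0.4, -0.4]
opening: 1.0
grasp_force: 0.0
```

jog_arm(
  targets=[
    [-0.1,0,0,0,0,0,0],
    [-1,0,0,0,0,0,0],
    [-1,0,0,0,0,0,0],
    [-1,0,0,0,0,0,0],
    [-1,0,0,0,0,0,0],
  ],
  newtons=40,
)

```text
time: 3.28
eef_pos: [0.5545, -0.1811, 0.0092]
ee_rot: [0.001, 0.695, 0.719, 0.0]
contact_force: [-2.0, 1.2, 8.4]
opening: 0.525
grasp_force: 39.7
```

jog_arm(
  targets=[
    [-1,0,0,-0.04,0,0,0],
    [-1,0,0,-0.09,0,0,0],
    [-1,0,0,-0.15,0,0,0],
    [-1,0,0,-0.174,0,0,0],
    [-1,0,0,-0.174,0,0,0],
  ],
)

```text
time: 3.9
eef_pos: [0.5549, -0.1814, 0.1839]
ee_rot: [0.002, 0.695, 0.719, 0.001]
contact_force: [-0.0, 0.1, -2.4]
opening: 0.52
grasp_force: 42.7
```

Run:
```python
from h import *
import pickle
s=read_state();print(pose()[0],yaw(),s["contact_force"],s["opening"])
c=calibration("wrist"); im=camera("wrist")[:,:,::-1]; cv2.imwrite("pics/w2.png",im); pickle.dump((c,pose()[0],pose()[1].as_matrix()),open("w2.pkl","wb"))
```

```text
[ 0.55487189 -0.18140631  0.18392247] 91.9756624751428 [-0.00859102  0.12395896 -2.35233581] 0.5201481655362762
```

View pics/w2.png

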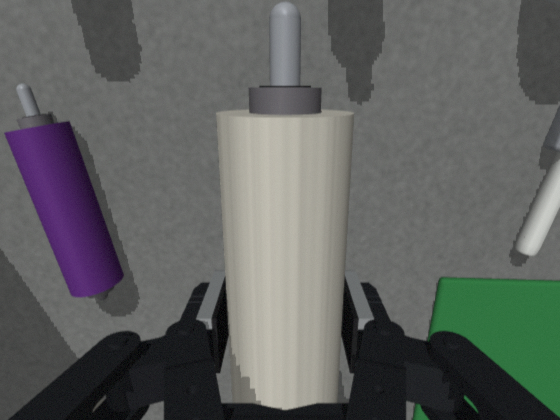

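The roll is held. The tip is at (285.5,3), the shoulder's upper edge at (285,86), the collar edges at 249/321 and the paper edge at (285,111). I'll work out the roll in the tool frame and find the stand's accurate pose by moving over it.

Run:
```python
from h import *
import pickle
c,p0,M=pickle.load(open("w2.pkl","rb"))
za=p0[2]+.0138
def tool(uv,z): return (px2w(c,uv,z)-p0)@M
print("tip",tool([285.5,4],za+.002)); print("shoulder",tool([285,86],za+.012)); print("paper",tool([285,111],za+.023))
# check height from pin and collar widths
for (a,b,w,v,h) in((270,301,.010,50,0),(249,321,.024,88,0)):
    for z in(za-.004,za,za+.004):
        q=tool([[a,v],[b,v]],z); print(z-za,np.linalg.norm(q[0]-q[1]),w)
print("axis near shoulder",tool([[285.5,50]],za), "roll axis y at collar",tool([[285,95]],za))
# stand from top camera: top outlines
t=calibration("top")
for cr in([[44,165]],[[276,72]]):
    print(px2w(t,np.array(cr)/3.3333+145,.1))
```

```text
tip [[ 0.10616089  0.00177285 -0.015872  ]]
shoulder [[ 0.08215791  0.00163316 -0.02585537]]
paper [[ 0.07546424  0.00160723 -0.03685073]]
-0.0040000000000000036 0.010391054976722238 0.01
0.0 0.01008293529560663 0.01
0.0040000000000000036 0.009774815614491134 0.01
-0.0040000000000000036 0.02488819098024205 0.024
0.0 0.024150196475780913 0.024
0.0040000000000000036 0.02341220197131977 0.024
axis near shoulder [[ 0.09326872  0.00181592 -0.0138629 ]] roll axis y at collar [[ 0.07931089  0.00168318 -0.01385329]]
[[0.52923905 0.30833344 0.1       ]]
[[0.5962274 0.1326367 0.1      ]]
```

```bash
python3 -c "
from h import *
print(delta([.488,.193,.25],111.3))"
```

```text
[ 0.3759 -0.0528 -0.0684  0.0013  0.0009 -0.3373]
```

jog_arm(
  targets=[
    [-1,0.045,-0.01,-0.04,0,0,-0.06],
    [-1,0.09,-0.02,-0.066,0,0,-0.12],
    [-1,0.14,-0.03,-0.066,0,0,-0.19],
    [-1,0.19,-0.04,-0.066,0,0,-0.25],
    [-1,0.24,-0.045,-0.066,0,0,-0.337],
  ],
)

```text
time: 4.58
eef_pos: [0.4987, 0.0589, 0.2457]
ee_rot: [-0.001, 0.563, 0.826, -0.001]
contact_force: [0.3, 0.3, -1.9]
opening: 0.523
grasp_force: 42.6
```

```bash
python3 -c "
from h import *
print(delta([.488,.193,.25],111.3))"
```

```text
[ 0.1287  0.0389 -0.0042 -0.0026 -0.0011  0.0018]
```

jog_arm(
  targets=[
    [-1,0.045,0.013,0,0,0,0],
    [-1,0.09,0.026,0,0,0,0],
    [-1,0.129,0.039,-0.003,0,0,0],
    [-1,0.129,0.039,-0.003,0,0,0],
    [-1,0.129,0.039,-0.003,0,0,0],
  ],
)

```text
time: 5.2
eef_pos: [0.4891, 0.1914, 0.249]
ee_rot: [-0.001, 0.564, 0.826, -0.001]
contact_force: [-0.3, -0.5, -1.2]
opening: 0.521
grasp_force: 42.6
```

Run:
```python
from h import *
import pickle
print(pose()[0],yaw())
c=calibration("wrist"); im=camera("wrist")[:,:,::-1]; pickle.dump((c,pose()[0],pose()[1].as_matrix()),open("w3.pkl","wb"))
cv2.imwrite("pics/w3.png",im); cv2.imwrite("pics/w3b.png",cv2.resize(im,(800,600),interpolation=cv2.INTER_CUBIC))
```

```text
[0.48914753 0.19141915 0.24903965] 111.31089473570357
```

View pics/w3b.png

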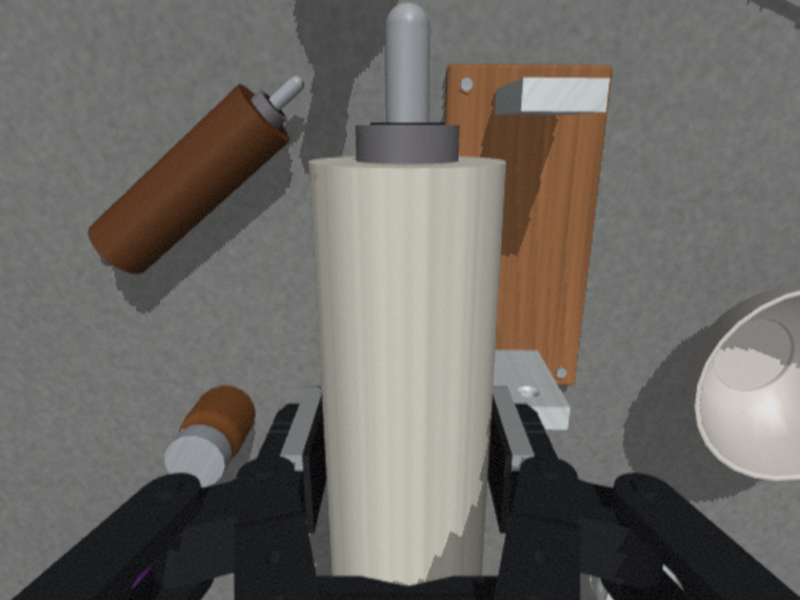

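The stand is to the right of the held roll. The left upright's top corners are at (522,78), (609,78), (607,112) and (521,113). The base's far corners are at (448,65) and (611,67). The right upright's inner-top corner is at (568,405), and its cup shows at (528,391). The held tip is at (408,3). I'll fit the stand pose to these.

```bash
cat > fit.py <<'E'
from h import *
import pickle
from scipy.optimize import least_squares
c,p0,M=pickle.load(open("w3.pkl","rb"))
uv=np.array([[522,78],[609,78],[607,112],[521,113],[448,65],[611,67],[568,405],[568,428],[528,391]])/1.42857
m=np.array([[-22,102.5,100],[22,102.5,100],[22,86.5,100],[-22,86.5,100],[-55,118,12],[55,118,12],[22,-86.5,100],[22,-102.5,100],[0,-86.5,80]])/1000
def W(v):
    a=v[2]-np.pi/2; r=np.array([[np.cos(a),-np.sin(a)],[np.sin(a),np.cos(a)]])
    return np.c_[m[:,:2]@r.T+v[:2],m[:,2]]
f=least_squares(lambda v:(w2px(c,W(v))-uv).ravel(),[.563,.222,1.94],loss="soft_l1")
print(f.x,np.degrees(f.x[2]));print((w2px(c,W(f.x))-uv).round(1))
u=np.array([[408,4]])/1.42857; print("tip tool",(px2w(c,u,p0[2]+.0138+.002)-p0)@M)
E
python3 fit.py
```

```text
[0.56369069 0.22277426 1.93793082] 111.03525669893983
[[ 0.5  0.1]
 [ 0.1  0.5]
 [-1.3  0.1]
 [-0.4 -1. ]
 [-0.8 -1. ]
 [ 2.2 -1.6]
 [ 1.5  1.4]
 [-0.4  1. ]
 [-0.1  0.3]]
tip tool [[ 0.10682298  0.00067637 -0.01581228]]
```

```bash
cat > plan.py <<'E'
from h import *
S=np.array([.5637,.2227]); SY=111.03; OFF=np.array([.0017,.0012]) # roll origin in tool frame as the wrist camera sees it
def tcp(th,dl,c,e=0,z=.0662):
    "th deg, tip depth in mouth mm, compression mm, lateral tip offset mm"
    a=np.radians(SY); sy=np.array([np.cos(a),np.sin(a)]); sx=np.array([sy[1],-sy[0]])
    y=SY-th; b=np.radians(y); t=np.array([np.cos(b),np.sin(b)]); ty=np.array([t[1],-t[0]])
    o=S+sy*(86.5+dl)/1000+sx*e/1000-t*(105-c)/1000
    return np.r_[o-t*OFF[0]-ty*OFF[1],z],y
def step(a,b):
    p,y=a; return delta(*b,start=(p,down(y)))
E
python3 -c "
from plan import *
t=tcp(17,-8,0,z=.2);print(t,delta(*t))"
```

```text
(array([0.54183146, 0.18945082, 0.2       ]), 94.03) [-0.0205  0.0484  0.0493 -0.002   0.0004  0.3007]
```

jog_arm(
  targets=[
    [-1,-0.01,0.024,0.02,0,0,0.15],
    [-1,-0.02,0.048,0.049,0,0,0.3],
    [-1,-0.02,0.048,0.049,0,0,0.3],
    [-1,-0.02,0.048,0.049,0,0,0.3],
  ],
)

```text
time: 5.75
eef_pos: [0.5415, 0.1897, 0.2014]
ee_rot: [-0.0, 0.681, 0.732, -0.0]
contact_force: [1.2, 0.2, -1.4]
opening: 0.524
grasp_force: 42.4
```

```bash
python3 -c "
from plan import *
t=tcp(17,-8,0);print(t,delta(*t),pose()[0],yaw())"
```

```text
(array([0.54183146, 0.18945082, 0.0662    ]), 94.03) [-3.000e-04  4.000e-04  1.352e-01 -9.000e-04  1.000e-04  1.300e-03] [0.54154799 0.18971833 0.201447  ] 94.10487403924733
```

jog_arm(
  targets=[
    [-1,0,0,0.05,0,0,0],
    [-1,0,0,0.1,0,0,0],
    [-1,0,0,0.125,0,0,0],
    [-1,0,0,0.135,0,0,0],
    [-1,0,0,0.135,0,0,0],
  ],
)

```text
time: 6.38
eef_pos: [0.542, 0.1906, 0.0672]
ee_rot: [0.0, 0.681, 0.732, 0.0]
contact_force: [0.9, 0.7, -2.6]
opening: 0.521
grasp_force: 42.5
```

Run:
```python
from plan import *
s=read_state(); t=tcp(17,-8,0);print(delta(*t),pose()[0],yaw(),s["contact_force"])
c=calibration("scene"); im=camera("scene")[:,:,::-1][200:340,230:370]
cv2.imwrite("pics/s2.png",cv2.resize(im,(600,600),interpolation=cv2.INTER_CUBIC))
```

```text
[-0.0011 -0.0003  0.001   0.0006 -0.0001  0.0015] [0.54203788 0.19060318 0.06724452] 94.11827199538835 [ 0.89777742  0.67202672 -2.64429618]
```

View pics/s2.png

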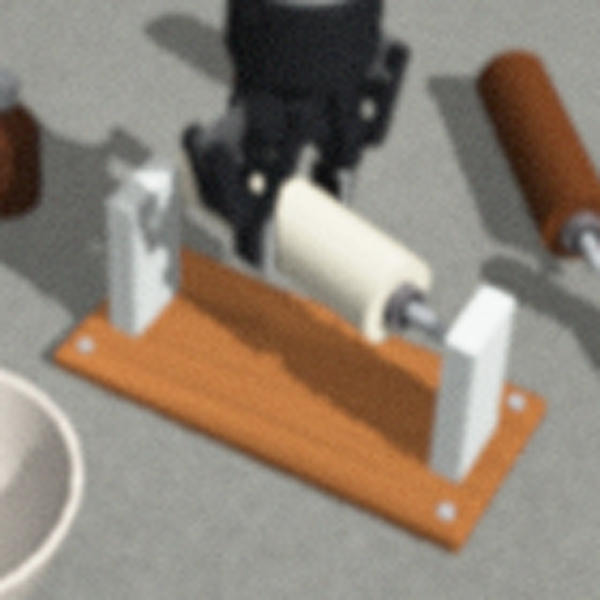

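The scene crop shows the pin, visible at (420,315), heading for the left upright at (470,330). The paper is clear of the right upright at (145,250), as planned. Next I'll move the tip into the mouth.

Run:
```python
from plan import *
for w in [(17,0,0),(17,4,0),(15,6,0),(13,8,0)]: print(w,delta(*tcp(*w)))
```

```text
(17, 0, 0) [ 0.0064 -0.0032  0.0016  0.0017 -0.0002  0.0015]
(17, 4, 0) [ 0.0103 -0.0043  0.0016  0.0017 -0.0002  0.0015]
(15, 6, 0) [ 0.0122 -0.0012  0.0016  0.0017 -0.0002 -0.0334]
(13, 8, 0) [ 0.0142  0.0019  0.0016  0.0018 -0.0002 -0.0683]
```

jog_arm(
  targets=[
    [-1,0.003,-0.0015,0.001,0,0,0],
    [-1,0.006,-0.003,0.001,0,0,0],
    [-1,0.008,-0.0037,0.001,0,0,0],
    [-1,0.01,-0.0043,0.001,0,0,0],
    [-1,0.01,-0.0043,0.001,0,0,0],
  ],
)

```text
time: 7.05
eef_pos: [0.5379, 0.2005, 0.0659]
ee_rot: [0.001, 0.682, 0.732, 0.001]
contact_force: [5.5, -1.2, -2.1]
opening: 0.523
grasp_force: 42.7
```

Run:
```python
from plan import *
s=read_state();print(s["contact_force"],s["torque"],pose()[0],yaw())
for w in [(17,4,0),(15,6,0),(13,8,0),(11.5,9.5,0)]: print(w,delta(*tcp(*w)))
```

```text
[ 5.45619253 -1.23505006 -2.14069733] [-0.15422306 -0.92974657 -0.43620251] [0.53790711 0.20051219 0.06592242] 94.07414579302448
(17, 4, 0) [ 0.0002 -0.0004 -0.0003  0.002  -0.0002  0.0008]
(15, 6, 0) [ 0.0021  0.0028 -0.0003  0.002  -0.0001 -0.0341]
(13, 8, 0) [ 0.0042  0.0059 -0.0003  0.002  -0.0001 -0.069 ]
(11.5, 9.5, 0) [ 0.0058  0.0083 -0.0003  0.002  -0.0001 -0.0952]
```

Contact is lateral: the tip sits about 1.5 mm too far to the robot side, so I'll correct by that amount.

jog_arm(
  targets=[
    [-1,0,0.001,0,0,0,0],
    [-1,0,0.0017,0,0,0,0],
    [-1,0,0.0017,0,0,0,0],
  ],
)

```text
time: 7.42
eef_pos: [0.5384, 0.2006, 0.0654]
ee_rot: [-0.0, 0.681, 0.732, 0.0]
contact_force: [1.8, 1.2, -1.6]
opening: 0.527
grasp_force: 42.6
```

```bash
sed -i 's/.0017,.0012/.0017,-.0004/' plan.py
python3 - <<'E'
from plan import *
s=read_state();print(s["contact_force"],s["torque"],pose()[0],yaw())
for w in [(17,4,0),(15,6,0),(13,8,0),(11.5,9.5,0)]: print(w,delta(*tcp(*w)))
E
```

```text
[ 1.76837661  1.24623656 -1.56243137] [ 0.25093155 -0.3987992  -0.25548984] [0.53838123 0.20061681 0.06541873] 94.10467718159187
(17, 4, 0) [ 0.0001  0.0007 -0.0008 -0.0004 -0.0004  0.0013]
(15, 6, 0) [ 0.0021  0.0039 -0.0008 -0.0004 -0.0005 -0.0336]
(13, 8, 0) [ 0.0042  0.007  -0.0008 -0.0004 -0.0005 -0.0685]
(11.5, 9.5, 0) [ 0.0059  0.0094 -0.0008 -0.0004 -0.0005 -0.0947]
```

jog_arm(
  targets=[
    [-1,0.001,0.0022,-0.0005,0,0,-0.017],
    [-1,0.002,0.004,-0.0008,0,0,-0.034],
    [-1,0.003,0.0057,-0.0008,0,0,-0.05],
    [-1,0.0042,0.0072,-0.0008,0,0,-0.068],
    [-1,0.0042,0.0072,-0.0008,0,0,-0.068],
  ],
)

```text
time: 8.05
eef_pos: [0.5453, 0.2052, 0.0662]
ee_rot: [-0.0, 0.656, 0.755, -0.0]
contact_force: [0.1, 0.0, -2.0]
opening: 0.526
grasp_force: 42.6
```

Run:
```python
from plan import *
s=read_state();print(s["contact_force"],s["torque"],pose()[0],yaw())
for w in [(13,8,0),(11.5,9.5,0),(11,10,2),(11,10,6)]: print(w,delta(*tcp(*w)))
```

```text
[ 0.08862176  0.03248021 -1.98764045] [-0.03121738  0.05326578  0.04101159] [0.54533212 0.20524057 0.06619658] 98.02427030683542
(13, 8, 0) [ 0.0001 -0.0002 -0.     -0.0003 -0.     -0.0001]
(11.5, 9.5, 0) [ 0.0016  0.0022 -0.     -0.0003 -0.     -0.0263]
(11, 10, 2) [ 0.0041  0.003  -0.     -0.0003 -0.     -0.035 ]
(11, 10, 6) [ 0.0081  0.0028 -0.     -0.0003 -0.     -0.035 ]
```

Clean: zero contact force, with the tip in the cup.

jog_arm(
  targets=[
    [-1,0.0008,0.0012,0,0,0,-0.014],
    [-1,0.0016,0.0022,0,0,0,-0.026],
    [-1,0.003,0.003,0,0,0,-0.035],
    [-1,0.0041,0.003,0,0,0,-0.035],
    [-1,0.0041,0.003,0,0,0,-0.035],
  ],
)

```text
time: 8.68
eef_pos: [0.5478, 0.2092, 0.0663]
ee_rot: [0.0, 0.643, 0.766, -0.0]
contact_force: [0.8, -3.7, -1.4]
opening: 0.528
grasp_force: 42.6
```

Run:
```python
from plan import *
s=read_state();print(s["contact_force"],s["torque"],pose()[0],yaw())
for w in [(11,10,2),(11,10,6),(10,10,8.5),(8,10,10.5)]: print(w,delta(*tcp(*w)))
```

```text
[ 0.81300317 -3.72529352 -1.36008536] [-0.91418865 -0.16399258 -0.03228938] [0.54784432 0.20924098 0.06625527] 99.98102453868485
(11, 10, 2) [ 0.0005 -0.0001  0.0001 -0.0001  0.0007 -0.0009]
(11, 10, 6) [ 0.0045 -0.0001  0.0001 -0.0001  0.0007 -0.0009]
(10, 10, 8.5) [ 0.007   0.0017  0.     -0.0001  0.0007 -0.0183]
(8, 10, 10.5) [ 0.0092  0.005   0.     -0.0001  0.0007 -0.0532]
```

jog_arm(
  targets=[
    [-1,0.001,0,0,0,0,0],
    [-1,0.002,0,0,0,0,0],
    [-1,0.003,0,0,0,0,0],
    [-1,0.004,0,0,0,0,0],
    [-1,0.005,0,0,0,0,0],
  ],
)

```text
time: 9.3
eef_pos: [0.547, 0.2142, 0.0663]
ee_rot: [0.0, 0.643, 0.766, -0.0]
contact_force: [1.5, -5.7, -2.0]
opening: 0.528
grasp_force: 42.6
```

Run:
```python
from plan import *
s=read_state();print(s["contact_force"],s["torque"],pose()[0],yaw())
for w in [(11,10,6),(10,10,8.5),(8,10,10.5)]: print(w,delta(*tcp(*w)))
```

```text
[ 1.49085589 -5.67890136 -1.96356816] [-1.18742581 -0.2459693   0.0316345 ] [0.54698746 0.21421796 0.06629412] 99.98111439783791
(11, 10, 6) [-0.0005 -0.0001  0.0001 -0.      0.0007 -0.0009]
(10, 10, 8.5) [ 0.002   0.0016  0.0001 -0.      0.0007 -0.0183]
(8, 10, 10.5) [ 0.0041  0.005   0.0001 -0.0001  0.0007 -0.0532]
```

jog_arm(
  targets=[
    [-1,0.001,0.0008,0,0,0,-0.009],
    [-1,0.002,0.0017,0,0,0,-0.018],
    [-1,0.003,0.0034,0,0,0,-0.035],
    [-1,0.0044,0.005,0,0,0,-0.053],
    [-1,0.0044,0.005,0,0,0,-0.053],
  ],
)

```text
time: 9.93
eef_pos: [0.5513, 0.2194, 0.0663]
ee_rot: [0.0, 0.622, 0.783, -0.0]
contact_force: [1.5, -5.9, -1.4]
opening: 0.518
grasp_force: 42.6
```

Run:
```python
from plan import *
s=read_state();print(s["contact_force"],s["torque"],pose()[0],yaw())
for w in [(8,10,10.8),(5,10,12),(2.5,10,12.7),(0,10,12.8)]: print(w,delta(*tcp(*w)))
```

```text
[ 1.46101694 -5.90880637 -1.39772752] [-1.21049574 -0.25485209  0.02427879] [0.55128987 0.21937207 0.06626586] 103.03137065591999
(8, 10, 10.8) [ 0.0001 -0.0002  0.0001  0.      0.0008  0.    ]
(5, 10, 12) [ 0.0015  0.0048  0.0001 -0.      0.0008 -0.0523]
(2.5, 10, 12.7) [ 0.0025  0.0088  0.0001 -0.      0.0008 -0.096 ]
(0, 10, 12.8) [ 3.100e-03  1.290e-02  1.000e-04 -1.000e-04  8.000e-04 -1.396e-01]
```

jog_arm(
  targets=[
    [-1,0.0008,0.0024,0,0,0,-0.026],
    [-1,0.0015,0.0047,0,0,0,-0.052],
    [-1,0.0025,0.0087,0,0,0,-0.096],
    [-1,0.0031,0.0127,0,0,0,-0.1396],
    [-1,0.0031,0.0127,0,0,0,-0.1396],
  ],
)

```text
time: 10.55
eef_pos: [0.5629, 0.2251, 0.0662]
ee_rot: [0.0, 0.566, 0.824, -0.001]
contact_force: [1.8, -6.2, -1.8]
opening: 0.521
grasp_force: 42.6
```

Run:
```python
from plan import *
s=read_state();print(s["contact_force"],s["torque"],pose()[0],yaw())
for w in [(0,10,12.8),(0,10,9),(0,10,3)]: print(w,delta(*tcp(*w)))
```

```text
[ 1.84522495 -6.18362962 -1.76398411] [-1.32866828 -0.25032507  0.03378023] [0.56287509 0.22510868 0.06616246] 111.05746726690666
(0, 10, 12.8) [ 0.0001  0.0003 -0.     -0.0005  0.001   0.0005]
(0, 10, 9) [-0.0037  0.0003 -0.     -0.0005  0.001   0.0005]
(0, 10, 3) [-0.0097  0.0003 -0.     -0.0005  0.001   0.0005]
```

The roll is in line between the uprights and only the spring force shows. Now I'll let it move back slowly into the right cup.

jog_arm(
  targets=[
    [-1,-0.001,0.0002,0,0,0,0],
    [-1,-0.002,0.0002,0,0,0,0],
    [-1,-0.003,0.0002,0,0,0,0],
    [-1,-0.004,0.0002,0,0,0,0],
    [-1,-0.0045,0.0002,0,0,0,0],
  ],
)

```text
time: 11.18
eef_pos: [0.5644, 0.2211, 0.0662]
ee_rot: [0.0, 0.566, 0.824, -0.0]
contact_force: [1.2, -5.4, -1.6]
opening: 0.526
grasp_force: 42.6
```

jog_arm(
  targets=[
    [-1,-0.0012,0,0,0,0,0],
    [-1,-0.0024,0,0,0,0,0],
    [-1,-0.0034,0,0,0,0,0],
    [-1,-0.0044,0,0,0,0,0],
    [-1,-0.0044,0,0,0,0,0],
  ],
)

```text
time: 11.8
eef_pos: [0.5656, 0.2172, 0.0662]
ee_rot: [-0.0, 0.566, 0.824, -0.0]
contact_force: [-4.1, -4.3, 0.5]
opening: 0.521
grasp_force: 42.8
```

Run:
```python
from plan import *
s=read_state();print(s["contact_force"],s["torque"],pose()[0],yaw())
for w in [(0,10,2)]: print(w,delta(*tcp(*w)))
```

```text
[-4.11387051 -4.31528748  0.52216087] [-0.90494161  0.78751138 -0.19411596] [0.56557808 0.21716909 0.06617044] 111.02064205251824
(0, 10, 2) [-0.0024  0.0006 -0.     -0.0011 -0.0001 -0.0002]
```

jog_arm(
  targets=[
    [-1,0,-0.0005,-0.0002,0,0,0],
    [-1,0,-0.001,-0.0004,0,0,0],
    [-1,0,-0.001,-0.0004,0,0,0],
  ],
)

```text
time: 12.18
eef_pos: [0.5655, 0.2169, 0.0666]
ee_rot: [0.0, 0.566, 0.824, 0.0]
contact_force: [1.1, -5.3, -5.3]
opening: 0.522
grasp_force: 42.3
```

Run:
```python
from plan import *
s=read_state();print(pose()[1].inv().apply(s["contact_force"]),s["torque"],pose()[0],yaw())
for w in [(0,10,2)]: print(w,delta(*tcp(*w)))
```

```text
[-5.34344658 -0.86219948  5.32736929] [-0.99762374 -0.21373814 -0.20414711] [0.56552909 0.21685654 0.0665811 ] 111.0175989665614
(0, 10, 2) [-0.0021  0.0008  0.0004  0.0003  0.0004 -0.0002]
```

jog_arm(
  targets=[
    [-1,-0.0006,-0.0001,0.0003,0,0,0],
    [-1,-0.0012,-0.0001,0.0003,0,0,0],
    [-1,-0.0018,-0.0001,0.0003,0,0,0],
    [-1,-0.0022,-0.0001,0.0003,0,0,0],
    [-1,-0.0022,-0.0001,0.0003,0,0,0],
  ],
)

```text
time: 12.8
eef_pos: [0.5662, 0.215, 0.0665]
ee_rot: [0.0, 0.566, 0.824, 0.0]
contact_force: [2.7, -2.9, -3.2]
opening: 0.526
grasp_force: 42.4
```

Run:
```python
from plan import *
s=read_state();print(pose()[1].inv().apply(s["contact_force"]),s["torque"],pose()[0],yaw())
for w in [(0,10,2)]: print(w,delta(*tcp(*w)))
```

```text
[-3.67313465  1.52726714  3.22852049] [-0.59746544 -0.38835856 -0.2781712 ] [0.56617551 0.21498603 0.06654319] 111.03220840143756
(0, 10, 2) [-0.0001  0.0009  0.0003  0.0005  0.      0.    ]
```

jog_arm(
  targets=[
    [-1,0,0,0,0,0,0],
    [0.15,0,0,0,0,0,0],
    [0.3,0,0,0,0,0,0],
    [0.6,0,0,0,0,0,0],
    [0.9,0,0,0,0,0,0],
  ],
  newtons=20,
)

```text
time: 13.42
eef_pos: [0.5659, 0.2151, 0.0665]
ee_rot: [-0.0, 0.566, 0.824, 0.0]
contact_force: [-0.1, 0.2, -0.6]
opening: 0.952
grasp_force: 0.0
```

jog_arm(
  targets=[
    [1,0,0,0,0,0,0],
    [1,0,0,-0.03,0,0,0],
    [1,0,0,-0.07,0,0,0],
    [1,0,0,-0.11,0,0,0],
    [1,0,0,-0.11,0,0,0],
  ],
)

```text
time: 14.05
eef_pos: [0.5679, 0.2155, 0.1797]
ee_rot: [0.002, 0.566, 0.824, 0.002]
contact_force: [-0.2, -0.7, -0.8]
opening: 1.002
grasp_force: 0.0
```

Run:
```python
from h import *
import pickle
pickle.dump((calibration("wrist"),pose()[0],pose()[1].as_matrix()),open("w4.pkl","wb"))
im=camera("wrist")[:,:,::-1]; s=camera("scene")[:,:,::-1][200:340,230:370]
cv2.imwrite("pics/end.png",np.hstack([im,cv2.resize(s,(420,420),interpolation=cv2.INTER_CUBIC)])[:, 180:980])
```

```text
(no output)
```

View pics/end.png

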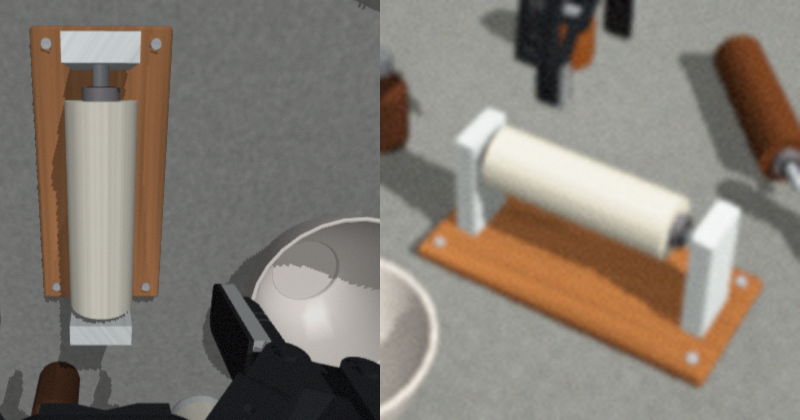

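The roll hangs between the uprights, with the left top inner edge at y≈64, the shoulder at y≈88 and the paper end at y≈100. I'll check the 13 mm shoulder gap that shows it is home.

Run:
```python
from h import *
import pickle
c,p,M=pickle.load(open("w4.pkl","rb"))
q=(px2w(c,[[280,64.5],[280,88],[280,100],[280,319]],[.1,.092,.103,.1])-p)@M
print(q.round(4),"shoulder gap",q[0,0]-q[1,0],"paper gap",q[0,0]-q[2,0])
# expected image rows for home pose (relative to the upright's edge)
```

```text
[[ 0.0942 -0.002   0.0797]
 [ 0.0817 -0.0021  0.0877]
 [ 0.0752 -0.002   0.0767]
 [-0.0723 -0.0024  0.0798]] shoulder gap 0.01247629740513874 paper gap 0.01892958384044574
```

Run:
```python
from h import *
import pickle
c,p,M=pickle.load(open("w4.pkl","rb")); im=cv2.imread("pics/end.png").astype(int).sum(2)
print("upright+shoulder beside pin", [(r,int(im[r,84:91].mean()),int(im[r,110:116].mean())) for r in range(55,106)])
for g in(11,12,13,14): # predicted shoulder row for gap g, given edge at row 64
    e=(px2w(c,[[280,64.]],.1)-p)@M; q=e.copy(); q[0,0]-=g/1000; w=(q@M.T+p); w[0,2]=.0915; print(g,w2px(c,w))
```

```text
upright+shoulder beside pin [(55, 601, 599), (56, 600, 596), (57, 602, 597), (58, 602, 601), (59, 603, 600), (60, 604, 603), (61, 594, 591), (62, 498, 498), (63, 319, 318), (64, 240, 250), (65, 234, 241), (66, 235, 233), (67, 232, 230), (68, 230, 227), (69, 220, 218), (70, 201, 203), (71, 196, 189), (72, 194, 189), (73, 194, 186), (74, 192, 187), (75, 192, 186), (76, 189, 188), (77, 191, 186), (78, 191, 186), (79, 190, 187), (80, 195, 185), (81, 193, 186), (82, 192, 187), (83, 189, 186), (84, 191, 190), (85, 189, 184), (86, 177, 159), (87, 199, 198), (88, 242, 255), (89, 248, 265), (90, 251, 263), (91, 248, 263), (92, 248, 264), (93, 248, 266), (94, 248, 264), (95, 249, 264), (96, 251, 264), (97, 247, 263), (98, 247, 263), (99, 250, 263), (100, 265, 278), (101, 373, 374), (102, 487, 482), (103, 530, 523), (104, 532, 525), (105, 534, 525)]
11 [[280.12952297  84.88835608]]
12 [[280.13304899  86.67609625]]
13 [[280.13656474  88.45862447]]
14 [[280.14007025  90.23596352]]
```

The measured row difference of 24.6 px matches the 24.5 px expected for a 13 mm gap, so both pins are home.

```bash
python3 -c "
from workcell import *
print(close_job())"
```

```text
the job is handed in; nothing more can be done
None
```

The roll is loaded in the stand with its sprung pin in the left cup, the gripper is clear, and the job is handed in at about 14 s; the final picture shows the 13 mm shoulder gap that means both pins are home, and no force reading passed about 9 N.

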